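# Make up the compression nut on the bench air outlet

### The job

The compression nut of the hose tail on the bench air outlet is still loose: run it down clockwise with the fingers until it is finger-tight, then fit the open-ended spanner and tighten it one flat (a sixth of a turn) further, no more. Take the spanner off and lay it flat on the worktop clear of the outlet, without dropping it or disturbing the pliers, the cast and the bur box.

Things in the scene. Friction and masses are not known exactly. Their poses are not given: they have to be found in the camera images.
- air_outlet: fixed grey manifold block, 150 x 44 mm, top z 46 mm, on a 170 x 92 x 8 mm plate. Origin on the nut's axis at the worktop; x points back along the block to the gauge (100 mm behind, top z 105 mm) and supply pipe. In front (-x) it ends 32 mm from the axis. A 13 mm barbed hose tail stands up through the nut to z 124 mm. Shut-off lever on its left (+y), under z 40 mm: leave alone
- nut: brass hexagon nut, 30 mm across flats, 35 mm across corners, 18 mm high, on a vertical axis; origin at its middle (z 80 mm, stays there as it turns), z up, x out through the middle of one flat. On top a 28 mm collar rises 5 mm; below it the 24 mm thread and a fixed 27 mm hexagon (z 47 to 58 mm). Tightens clockwise seen from above
- nut_run (a joint): turn of the nut up to finger-tight, rad: starts between -2.9 and -1.7 (loose), grows clockwise as seen from above, stops at 0 = finger-tight. It turns against about 0.12 N m
- nut_pull (a joint): turn of the nut beyond finger-tight, rad: 0 at first, grows clockwise as the olive is squeezed, needs about 0.7 N m of torque at the nut and stays where it is left; one flat is 1.047
- spanner: loose steel open-ended spanner, 183 mm long, 0.15 kg; origin under the middle of its handle, x along the handle towards the jaw, z up. Its two points below give the points to work with
- spanner_grip (a point): middle of the spanner's handle, half-way up (z 4.5 mm when lying); x along the handle to the jaw, z up. Handle 16 mm wide and 7 mm thick here (z 1 to 8 mm when lying), straight from 66 mm behind to 49 mm ahead of this point, with a 22 mm eye at its rear end. Centre of mass about 25 mm ahead
- spanner_jaw (a point): centre of the spanner's jaw, 85 mm ahead of spanner_grip; lies on the nut's axis when fully home. Head 56 mm wide, 9 mm thick. Cheeks parallel to x, 32 mm apart (about 7 degrees of play each way on the nut), open to +x, tips 13 mm ahead, bottom 19 mm behind. It fits where the handle points at a corner of the nut: 30, 90, 150.. degrees from the nut's x
- pliers: loose pliers with red handles, 168 x 54 x 13 mm, lying on the worktop on the other side of the outlet from the spanner (which side is which changes); origin under the middle. To be left alone
- cast: loose white plaster dental cast, 53 x 71 x 27 mm, in front of the outlet at the left; origin under the middle. To be left alone
- bur_box: loose bur box, 63 x 105 x 47 mm, blue base with clear lid, at the right behind; origin under the middle. To be left alone
Things that resemble listed ones, but are neither listed nor needed, are in the scene too. Leave any purple look-alike of the spanner alone.

How it is judged:
By the outcome, as a careful person would: the job done as asked, in the order asked, and still so for the second after the job is handed in, with the robot touching nothing.
It also fails if it takes over 72 s, if anything falls off the work surface, if the arm or the gripper's body presses on something with over 40 N, if the wrist force passes 120 N, or if a joint passes its speed limit or range.

### The arm

A 7-joint arm with a two-finger parallel gripper is mounted at the origin on a cart in front of the work surface, level with it; the furniture and walls round the work are solid. World frame = base frame: x ahead of the robot, y to its left, z up, the work surface at z = 0. Lengths are in m, angles in rad, forces in N, time in s.
With the tool pointing down it reaches from about 0.4 to 0.85 m from the base axis. Payload 10.4 kg.
Tool frame: the origin (TCP) lies between the finger pads; the fingertips stand 11 mm ahead of it and the grasp point (between the pads) lies 8 mm behind it; x points along the fingers, y is the direction in which the jaws open and shut, and the axes are right-handed (so a half turn about x gives the same grasp; the last joint's range is limited). The gripper opens to 87 mm and grips with 3 to 60 N. Pads are 19 mm wide; open, the fingers measure 117 mm over their backs; the gripper's body (75 mm by 190 mm) begins 51 mm behind the grasp point.
Start: joints at [-1.262, 0.332, -0.065, 1.46, 0.022, 1.35, -0.088], TCP at [0.204, 0.591, 0.234] pointing down, gripper open.
Joint ranges: [-2.6, 2.6], [-0.5, 2.12], [-1.47, 1.34], [0.16, 2.42], [-1.27, 4.41], [0.06, 2.06], [-2.6, 2.6]. Speed limits (rad/s): [2.22, 2.22, 2.79, 2.79, 3.14, 3.14, 3.14].

### API

Orientations are given as a unit quaternion [x, y, z, w].
In Python, from bench import r, cams, ticket gives the robot as it stands. The module is installed in compiled form; this text tells all that it offers.
- The arm moves only by the tool drive_tool, never from a script. Its argument "moves" is text: rows parted by semicolons, each of 5 numbers parted by spaces: the shift along the world's x, y, z in m, then the turn about the world's z in degrees, then the closure, from 0 (fully open) to 1 (shut). In form: x y z twist grip; .... A call has 1 to 20 rows; each row shifts and turns the commanded pose from where the row before left it; what a row does not reach is not made up. A row lasts 1/8 s, in which the tool goes at most 62.5 mm and 10.7 degrees, less where a joint would pass 70% of its speed; a pose out of reach is approached as far as the arm can. A call is refused whole if a number of a shift passes 0.0625 or a number of a turn 10.7, either way. A call with a gripper value outside its range is refused whole. The fingers move at their own pace and stop on an object; "newtons" is the grip in N (left out, the last holds). Time passes only in rows, so rows that do not move let the fingers close. It gives the time, the measured TCP pose, the force and the opening at its end, in the units of the state.
- r.read_state(): the state, without advancing time (a new reading comes with each control period).
- cams.camera(name): name is "side" or "top"; returns a dict with "color" (420x560x3 uint8, red, green, blue), "fx", "fy", "cx", "cy" (pixels), "distortion" ([k1, k2, p1, p2, k3] as OpenCV has them; the pictures are not rectified), "extrinsics" (4x4, takes a point from camera to world coordinates). Camera axes: x right, y down, z forward; pixel columns grow to the right and rows downward; lengths in m; the calibration is good to about 2 mm. A picture is of the moment at which its call begins. There is no depth.
- ticket.close_job(): hands the job in, once; it reports no verdict.
The state is a dict: "time": time; "joint_positions": joint angles; "joint_vel": joint speeds; "joint_torque": joint torques, N m; "ee_pos": TCP position; "eef_rot": TCP orientation; "ft_force": force on the tool from outside, world axes, zero at the start; "torque": the same for the moment, N m; "width": finger opening in m.
Only numpy, scipy, OpenCV 4.12 (cv2) and the standard library are available. Lean on these libraries where they do the work, as an engineer would, in place of code of your own. Each camera call takes 0.05 s, during which the arm holds its last target.

## Working session

There is one attempt and no reset: what is moved stays moved. The work goes in short steps, Python scripts to look and compute and a tool call to move; the robot and the scene stay as the last step left them, time stands still between calls to the robot, and variables do not carry over. Pictures are saved under pics/ and viewed, and the job is handed in when it is done.

Besides the shell and the picture viewer there is one more tool, called after ">>>" as a command line: name --argument value ..., lists and objects as JSON in quotes. drive_tool: Moves the arm, as the interface text tells. Its arguments: {"type":"object","properties":{"moves":{"type":"string"},"newtons":{"type":"number"}},"required":["moves"]}

```bash
mkdir -p pics
python3 - <<'E'
from bench import r,cams
import cv2
print(r.read_state())
for n in("side","top"):
    c=cams.camera(n); cv2.imwrite(f"pics/{n}0.png",c["color"][:,:,::-1])
    print(n,{k:v for k,v in c.items() if k!="color"})
E
```

```text
{'time': 0.0, 'joint_positions': array([-1.26162721,  0.33285651, -0.06467487,  1.46092533,  0.0215894 ,
        1.34991417, -0.08849799]), 'joint_vel': array([-0.00076163,  0.00272999,  0.00010318,  0.00076216, -0.00088919,
       -0.0001437 ,  0.00020603]), 'joint_torque': array([ 1.25726005e-03, -6.23262835e+01,  2.54931499e-02, -3.89881039e+01,
       -6.11480023e-02,  3.99701810e-02,  1.31167017e-04]), 'ee_pos': array([0.20346807, 0.59056208, 0.23277109]), 'eef_rot': array([ 0.11626768,  0.69745964, -0.1172564 ,  0.69733981]), 'ft_force': array([-0.30145046, -0.45513133,  1.12561872]), 'torque': array([ 0.00462294, -0.00048786,  0.09493451]), 'width': 0.08698349835328799}
side {'fx': 487.1188215332713, 'fy': 487.1188215332713, 'cx': 284.0443345678174, 'cy': 211.2652395781567, 'distortion': array([0.06010046, 0.        , 0.        , 0.        , 0.        ]), 'extrinsics': array([[ 8.88135622e-01, -2.96635108e-01,  3.51030953e-01,
         9.90854503e-02],
       [-4.59581124e-01, -5.74165161e-01,  6.77583617e-01,
        -8.82032283e-01],
       [ 5.54654034e-04, -7.63113347e-01, -6.46264428e-01,
         9.42898964e-01],
       [ 0.00000000e+00,  0.00000000e+00,  0.00000000e+00,
         1.00000000e+00]])}
top {'fx': 423.9906807187579, 'fy': 423.9906807187579, 'cx': 285.8014078784834, 'cy': 212.0997494033808, 'distortion': array([-0.06088877,  0.        ,  0.        ,  0.        ,  0.        ]), 'extrinsics': array([[ 0.01705341, -0.99486358,  0.09977795,  0.45071705],
       [-0.99981307, -0.01787695, -0.00736538,  0.00329247],
       [ 0.00911127, -0.09963369, -0.99498247,  1.278447  ],
       [ 0.        ,  0.        ,  0.        ,  1.        ]])}
```

View pics/side0.png

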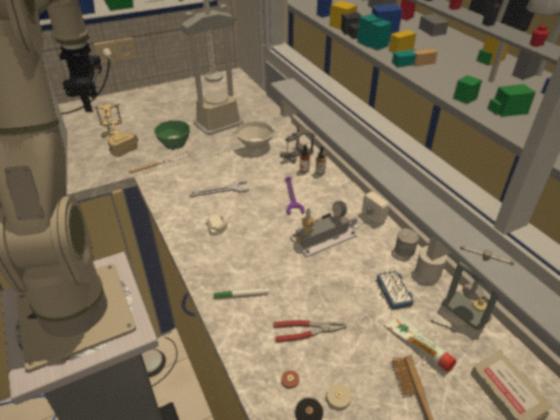

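View pics/top0.png

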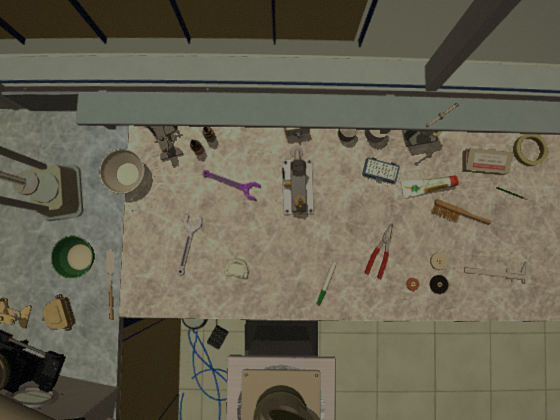

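The side view shows the outlet at about (325,225) and the steel spanner at (220,188). The purple look-alike is at (292,195), the pliers at (305,328). In the top view the outlet is at (298,190), the spanner at (188,245) with its jaw up, the pliers at (380,252), the cast at (237,269) and the bur box at (380,170).

```bash
cat > h.py <<'E'
import numpy as np,cv2
from bench import r,cams
def K(c): return np.array([[c["fx"],0,c["cx"]],[0,c["fy"],c["cy"]],[0,0,1]])
def ray(c,px):
    u=cv2.undistortPoints(np.array([[px]],float),K(c),c["distortion"])[0,0]
    E=c["extrinsics"]; return E[:3,3],E[:3,:3]@np.array([u[0],u[1],1.])
def at(c,px,z):
    o,d=ray(c,px); return o+d*(z-o[2])/d[2]
def tri(c1,p1,c2,p2):
    o1,d1=ray(c1,p1);o2,d2=ray(c2,p2)
    s=np.linalg.lstsq(np.c_[d1,-d2],o2-o1,rcond=None)[0]
    a=o1+s[0]*d1;b=o2+s[1]*d2
    return (a+b)/2,np.linalg.norm(a-b)
def proj(c,P):
    E=np.linalg.inv(c["extrinsics"])
    return cv2.projectPoints(np.array(P,float).reshape(-1,3),cv2.Rodrigues(E[:3,:3])[0],E[:3,3],K(c),c["distortion"])[0][:,0]
def crop(c,x,y,w,h,s,f):
    im=cv2.resize(c["color"][y:y+h,x:x+w,::-1],None,fx=s,fy=s,interpolation=cv2.INTER_CUBIC)
    for i in range((x+9)//10*10,x+w,10):
        cv2.line(im,(int((i-x)*s),0),(int((i-x)*s),6),(0,255,255),1)
        if i%20==0: cv2.putText(im,str(i),(int((i-x)*s)+2,14),0,.4,(0,255,255),1)
    for i in range((y+9)//10*10,y+h,10):
        cv2.line(im,(0,int((i-y)*s)),(6,int((i-y)*s)),(0,255,255),1)
        if i%20==0: cv2.putText(im,str(i),(8,int((i-y)*s)+4),0,.4,(0,255,255),1)
    cv2.imwrite("pics/"+f,im)
E
python3 - <<'E'
from h import *
t=cams.camera("top");s=cams.camera("side")
crop(t,265,140,70,90,6.5,"t_nut.png");crop(s,280,180,90,80,7,"s_nut.png")
crop(t,160,200,70,85,6.5,"t_sp.png");crop(s,180,160,90,50,7,"s_sp.png")
E
```

```text
(no output)
```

View pics/t_nut.png

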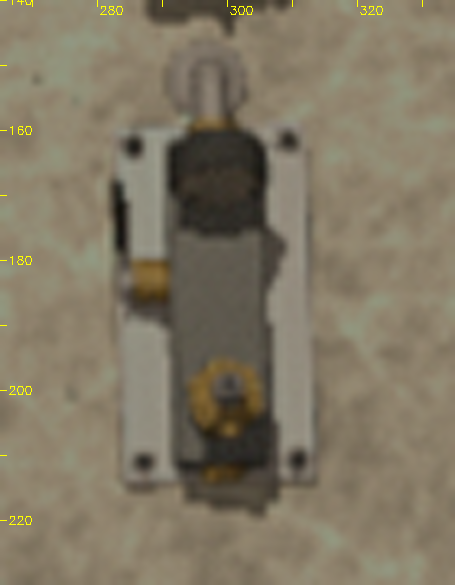

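View pics/s_nut.png

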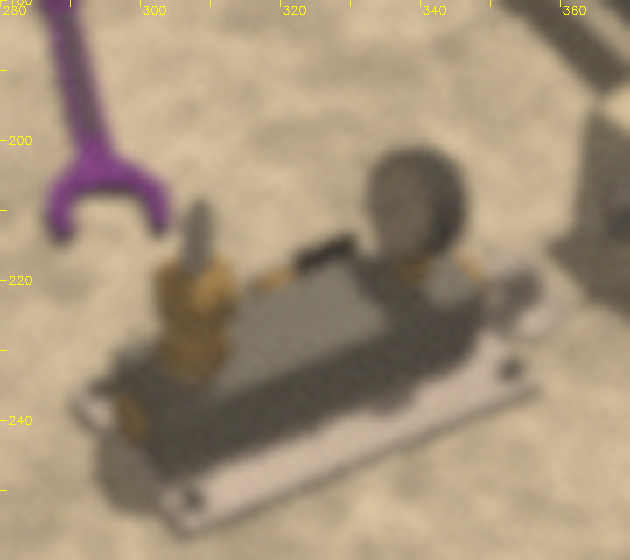

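View pics/t_sp.png

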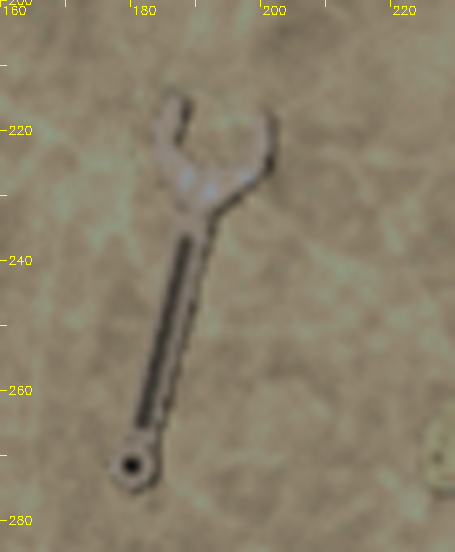

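View pics/s_sp.png

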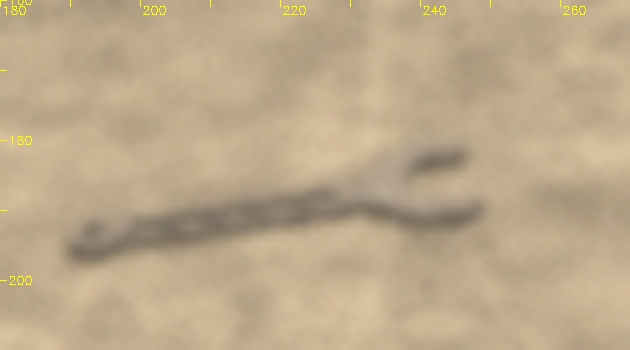

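Run:
```python
from h import *
np.set_printoptions(precision=4,suppress=True)
t=cams.camera("top");s=cams.camera("side")
T=lambda x,y:(265+x/6.5,140+y/6.5);S=lambda x,y:(280+x/7,180+y/7)
print("tip",tri(t,T(228,385),s,S(198,204)))
print("collar/nut", at(t,T(226,395),.089), at(s,S(196,268),.094))
pl=[at(t,T(*p),.008) for p in((124,128),(308,128),(316,485),(120,485))];print("plate",pl)
print("plateS",[at(s,S(*p),.008) for p in((185,535),(545,392))])
Tp=lambda x,y:(160+x/6.5,200+y/6.5);Sp=lambda x,y:(180+x/7,160+y/7)
print("eye",tri(t,Tp(130,465),s,Sp(93,232)),at(t,Tp(130,465),.006))
for a,b in (((180,97),(462,153)),((270,115),(480,210))): print("jawtip",tri(t,Tp(*a),s,Sp(*b)),at(t,Tp(*a),.006))
for p in ((165,132),(272,160)): print("jaw outer",at(t,Tp(*p),.006))
print("handle mid",at(t,Tp(170,330),.006))
for q in ((165,420),(190,270)): print(at(t,Tp(*q),.006))
```

```text
tip (array([ 0.6036, -0.0442,  0.1236]), np.float64(0.0017351971748129009))
collar/nut [ 0.6029 -0.0445  0.089 ] [ 0.6034 -0.0467  0.094 ]
plate [array([0.7387, 0.0019, 0.008 ]), array([ 0.7404, -0.0846,  0.008 ]), array([ 0.572, -0.09 ,  0.008]), array([0.5704, 0.0008, 0.008 ])]
plateS [array([ 0.5742, -0.0954,  0.008 ]), array([ 0.7412, -0.0917,  0.008 ])]
eye (array([0.3959, 0.3055, 0.0077]), np.float64(0.0027031040701643735)) [0.3945 0.3064 0.006 ]
jawtip (array([0.5664, 0.2897, 0.0033]), np.float64(0.0036569596214876218)) [0.5644 0.2898 0.006 ]
jawtip (array([0.5578, 0.248 , 0.002 ]), np.float64(0.0014608938637468384)) [0.5568 0.2475 0.006 ]
jaw outer [0.548  0.2961 0.006 ]
jaw outer [0.5359 0.2458 0.006 ]
handle mid [0.4566 0.2902 0.006 ]
[0.4154 0.291  0.006 ]
[0.4844 0.282  0.006 ]
```

```bash
cat >> h.py <<'E'
from scipy.spatial.transform import Rotation as R
def st():
    s=r.read_state(); M=R.from_quat(s["eef_rot"]).as_matrix()
    print("t %.2f"%s["time"],"pos",np.round(s["ee_pos"],4),"yaw(y-axis) %.2f"%np.degrees(np.arctan2(M[1,1],M[0,1])),"xaxis",np.round(M[:,0],3),"q",np.round(s["joint_positions"],3),"F",np.round(s["ft_force"],2),"M",np.round(s["torque"],3),"w %.4f"%s["width"])
    return s,M
E
python3 -c "
from h import *
st()"
```

```text
t 0.30 pos [0.2035 0.5908 0.2333] yaw(y-axis) 70.99 xaxis [-0. -0. -1.] q [-1.262  0.332 -0.065  1.46   0.022  1.35  -0.089] F [-0.03  0.76  1.54] M [-0.057 -0.018 -0.014] w 0.0870
```

>>> drive_tool --moves "0.022 -0.035 0 0 0;0.022 -0.035 0 0 0;0.022 -0.035 0 0 0;0.022 -0.035 0 0 0;0.022 -0.035 0 0 0;0.022 -0.035 0 0 0;0.022 -0.035 0 0 0;0.022 -0.035 0 0 0;0.022 -0.035 0 0 0;0.022 -0.035 0 0 0;0.022 -0.035 0 0 0;0.022 -0.035 0 0 0;0.022 -0.035 0 0 0;0.022 -0.035 0 0 0;0.022 -0.035 0 0 0;0.022 -0.035 0 0 0;0.022 -0.035 0 0 0;0.022 -0.035 0 0 0"

```text
time: 2.55
ee_pos: [0.6002, -0.0401, 0.2336]
eef_rot: [0.117, 0.697, -0.117, 0.698]
ft_force: [-0.1, 1.6, -0.2]
width: 0.0872
```

```bash
python3 -c "
from h import *
st()"
```

```text
t 2.55 pos [ 0.6002 -0.0401  0.2336] yaw(y-axis) 71.01 xaxis [ 0.  0. -1.] q [-0.419  0.296  0.508  1.552 -0.147  1.331  1.345] F [-0.12  1.62 -0.24] M [0.027 0.024 0.024] w 0.0872
```

>>> drive_tool --moves "0.0034 -0.0044 -0.04 0 0;0 0 -0.04 0 0;0 0 -0.04 0 0;0 0 -0.03 0 0;0 0 -0.0115 0 0;0 0 0 0 0.3;0 0 0 0 0.8;0 0 0 0 0.8;0 0 0 0 0.8;0 0 0 0 0.8;0 0 0 0 0.8" --newtons 12

```text
time: 3.92
ee_pos: [0.603, -0.0435, 0.0721]
eef_rot: [0.117, 0.697, -0.117, 0.697]
ft_force: [0.3, 0.1, -0.6]
width: 0.0349
```

```bash
python3 -c "
from h import *
st()
t=cams.camera('top');s=cams.camera('side')
crop(t,240,140,120,100,5,'t1.png');crop(s,260,150,130,110,5,'s1.png')"
```

```text
t 3.92 pos [ 0.603  -0.0435  0.0721] yaw(y-axis) 70.99 xaxis [ 0.  0. -1.] q [-0.375  0.453  0.467  1.715 -0.233  1.028  1.411] F [ 0.25  0.11 -0.63] M [0.02  0.001 0.03 ] w 0.0349
```

View pics/s1.png

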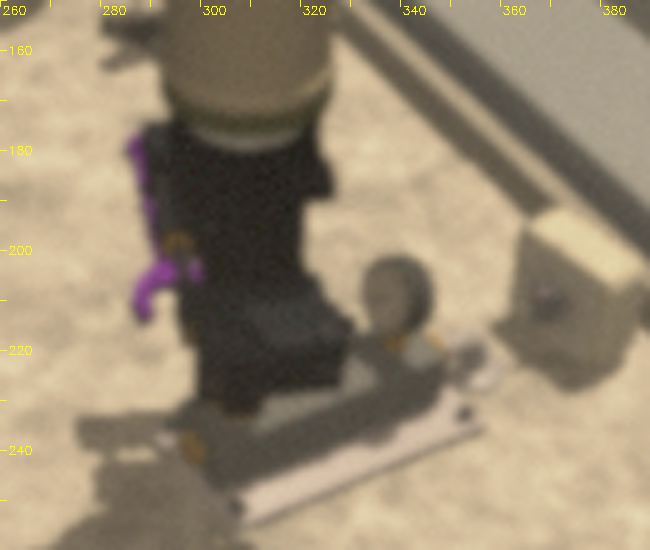

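The gripper hides the nut at about (310,210). The width reads 34.9 mm, so the fingers are either on the corners or still closing.

>>> drive_tool --moves "0 0 0 0 1;0 0 0 0 1;0 0 0 0 1"

```text
time: 4.4
ee_pos: [0.6031, -0.0433, 0.0721]
eef_rot: [0.117, 0.697, -0.117, 0.697]
ft_force: [-0.3, 1.5, 0.8]
width: 0.0336
```

>>> drive_tool --moves "0 0 0 0 1;0 0 0 0 1;0 0 0 0 1;0 0 0 0 1" --newtons 18

```text
time: 4.9
ee_pos: [0.603, -0.0433, 0.0721]
eef_rot: [0.117, 0.697, -0.117, 0.697]
ft_force: [1.0, 2.0, 1.1]
width: 0.0329
```

>>> drive_tool --moves "0 0 0 -4 1;0 0 0 -4 1;0 0 0 -4 1;0 0 0 -4 1"

```text
time: 5.4
ee_pos: [0.6034, -0.0427, 0.0722]
eef_rot: [0.214, 0.674, -0.213, 0.674]
ft_force: [2.2, 3.4, -0.1]
width: 0.0325
```

```bash
python3 -c "
from h import *
st()"
```

```text
t 5.40 pos [ 0.6034 -0.0427  0.0722] yaw(y-axis) 54.91 xaxis [ 0.001  0.001 -1.   ] q [-0.419  0.463  0.523  1.717 -0.264  1.031  1.153] F [ 2.2   3.4  -0.11] M [ 0.809 -0.423  0.119] w 0.0325
```

>>> drive_tool --moves "0.001 0.0015 0 -5 1;0 0 0 -5 1;0 0 0 -5 1;0 0 0 -5 1;0 0 0 -5 1;0 0 0 -5 1"

```text
time: 6.15
ee_pos: [0.6044, -0.0418, 0.0722]
eef_rot: [0.381, 0.596, -0.381, 0.596]
ft_force: [2.9, 1.8, -1.6]
width: 0.0334
```

```bash
python3 -c "
from h import *
st()"
```

```text
t 6.15 pos [ 0.6044 -0.0418  0.0722] yaw(y-axis) 24.85 xaxis [ 0.001  0.    -1.   ] q [-0.501  0.489  0.63   1.719 -0.327  1.04   0.675] F [ 2.85  1.83 -1.58] M [ 0.361 -0.605  0.17 ] w 0.0334
```

>>> drive_tool --moves "0 0 0 0 1;0 0 0 0 1;0 0 0 0 1;0 0 0 0 1" --newtons 30

```text
time: 6.65
ee_pos: [0.6044, -0.0418, 0.0722]
eef_rot: [0.38, 0.596, -0.379, 0.597]
ft_force: [4.5, 2.2, -1.4]
width: 0.033
```

```bash
python3 -c "
from h import *
st()"
```

```text
t 6.65 pos [ 0.6044 -0.0418  0.0722] yaw(y-axis) 25.06 xaxis [ 0.001  0.    -1.   ] q [-0.5    0.488  0.629  1.719 -0.326  1.04   0.678] F [ 4.45  2.21 -1.37] M [ 0.514 -0.91  -0.047] w 0.0330
```

>>> drive_tool --moves "0 0 0 0 0.5;0 0 0 0 0.5;0.0005 0.001 0 8 0.5;0 0 0 8 0.5;0 0 0 0 1;0 0 0 0 1;0 0 0 0 1;0 0 0 0 1" --newtons 25

```text
time: 7.65
ee_pos: [0.6037, -0.0418, 0.0719]
eef_rot: [0.293, 0.644, -0.294, 0.643]
ft_force: [-5.6, -3.1, 3.1]
width: 0.0323
```

```bash
python3 -c "
from h import *
st()"
```

```text
t 7.65 pos [ 0.6037 -0.0418  0.0719] yaw(y-axis) 40.88 xaxis [-0.002 -0.001 -1.   ] q [-0.458  0.476  0.572  1.717 -0.291  1.037  0.927] F [-5.56 -3.13  3.14] M [-0.725  1.039  0.053] w 0.0323
```

>>> drive_tool --moves "0 0 0 0 1;0 0 0 0 1;0 0 0 0 1;0 0 0 0 1"

```text
time: 8.15
ee_pos: [0.6037, -0.0418, 0.0719]
eef_rot: [0.293, 0.644, -0.294, 0.643]
ft_force: [-4.9, -3.5, 2.2]
width: 0.0319
```

```bash
python3 -c "
from h import *
st()"
```

```text
t 8.15 pos [ 0.6037 -0.0418  0.0719] yaw(y-axis) 40.88 xaxis [-0.002 -0.001 -1.   ] q [-0.458  0.476  0.572  1.717 -0.291  1.037  0.927] F [-4.9  -3.47  2.24] M [-0.699  1.042  0.057] w 0.0319
```

>>> drive_tool --moves "0 0 0 0 0.5;0.0004 -0.0022 0 -5 0.5;0 0 0 0 1;0 0 0 0 1;0 0 0 0 1;0 0 0 0 1"

```text
time: 8.9
ee_pos: [0.6048, -0.043, 0.072]
eef_rot: [0.321, 0.63, -0.321, 0.63]
ft_force: [-0.6, 0.2, 1.0]
width: 0.0325
```

```bash
python3 -c "
from h import *
st()"
```

```text
t 8.90 pos [ 0.6048 -0.043   0.072 ] yaw(y-axis) 36.02 xaxis [-0.  0. -1.] q [-0.467  0.481  0.589  1.715 -0.303  1.038  0.854] F [-0.6   0.18  0.99] M [-0.063  0.266  0.132] w 0.0325
```

>>> drive_tool --moves "0 0 0 0 0.4;0 0 0 0 0.4;0.0005 -0.001 0 5 0.4;0 0 0 6 0.4;0 0 0 0 1;0 0 0 0 1;0 0 0 0 1;0 0 0 0 1;0 0 0 0 1"

```text
time: 10.02
ee_pos: [0.6055, -0.044, 0.0721]
eef_rot: [0.259, 0.658, -0.259, 0.658]
ft_force: [0.7, 0.3, -1.5]
width: 0.0308
```

```bash
python3 -c "
from h import *
st()"
```

```text
t 10.03 pos [ 0.6055 -0.044   0.0721] yaw(y-axis) 46.98 xaxis [ 0.  0. -1.] q [-0.436  0.474  0.549  1.712 -0.281  1.035  1.029] F [ 0.65  0.26 -1.54] M [ 0.022 -0.243  0.043] w 0.0308
```

>>> drive_tool --moves "0 0 0 -5 1;0 0 0 -5 1;0 0 0 -5 1;0 0 0 -5 1;0 0 0 -5 1;0 0 0 -5 1"

```text
time: 10.78
ee_pos: [0.6056, -0.044, 0.0721]
eef_rot: [0.422, 0.568, -0.421, 0.568]
ft_force: [0.7, -0.3, -2.0]
width: 0.0307
```

```bash
python3 -c "
from h import *
st()"
```

```text
t 10.78 pos [ 0.6056 -0.044   0.0721] yaw(y-axis) 16.83 xaxis [ 0.  0. -1.] q [-0.517  0.499  0.659  1.716 -0.346  1.045  0.553] F [ 0.71 -0.26 -2.03] M [ 0.062 -0.274  0.166] w 0.0307
```

Width stays at 30.7 mm and Mz is about 0.15, so the nut is turning with the gripper. I'll carry on in small batches.

>>> drive_tool --moves "0 0 0 -5 1;0 0 0 -5 1;0 0 0 -5 1;0 0 0 -5 1;0 0 0 -5 1"

```text
time: 11.4
ee_pos: [0.6056, -0.044, 0.0721]
eef_rot: [0.534, 0.463, -0.534, 0.463]
ft_force: [1.9, 0.2, -1.0]
width: 0.0308
```

```bash
python3 -c "
from h import *
st()"
```

```text
t 11.40 pos [ 0.6056 -0.044   0.0721] yaw(y-axis) -8.16 xaxis [ 0. -0. -1.] q [-0.583  0.528  0.752  1.719 -0.406  1.056  0.162] F [ 1.85  0.21 -0.97] M [-0.099 -0.289  0.573] w 0.0308
```

>>> drive_tool --moves "0 0 0 0 1;0 0 0 0 1"

```text
time: 11.65
ee_pos: [0.6056, -0.044, 0.0721]
eef_rot: [0.533, 0.464, -0.533, 0.465]
ft_force: [3.0, 1.0, -1.0]
width: 0.0315
```

```bash
python3 -c "
from h import *
st()"
```

```text
t 11.65 pos [ 0.6056 -0.044   0.0721] yaw(y-axis) -7.89 xaxis [ 0.001 -0.    -1.   ] q [-0.583  0.527  0.751  1.719 -0.406  1.056  0.166] F [ 3.02  0.98 -1.03] M [-0.056 -0.433  0.295] w 0.0315
```

>>> drive_tool --moves "0 0 0 0 0.4;0 0 0 0 0.4;0 0 0 6 0.4;0 0 0 0 1;0 0 0 0 1;0 0 0 0 1;0 0 0 0 1;0 0 0 0 1" --newtons 15

```text
time: 12.65
ee_pos: [0.6056, -0.0442, 0.0721]
eef_rot: [0.509, 0.491, -0.509, 0.491]
ft_force: [2.2, -1.5, -1.5]
width: 0.0305
```

```bash
python3 -c "
from h import *
st()"
```

```text
t 12.65 pos [ 0.6056 -0.0442  0.0721] yaw(y-axis) -2.01 xaxis [ 0. -0. -1.] q [-0.567  0.52   0.729  1.718 -0.391  1.053  0.258] F [ 2.2  -1.53 -1.48] M [-0.222 -0.399  0.164] w 0.0305
```

>>> drive_tool --moves "0 0 0 -3 1;0 0 0 0 1"

```text
time: 12.9
ee_pos: [0.6056, -0.0437, 0.0721]
eef_rot: [0.521, 0.478, -0.521, 0.478]
ft_force: [3.5, 0.8, -0.6]
width: 0.0308
```

```bash
python3 -c "
from h import *
st()"
```

```text
t 12.90 pos [ 0.6056 -0.0437  0.0721] yaw(y-axis) -4.96 xaxis [ 0.  0. -1.] q [-0.575  0.524  0.74   1.719 -0.398  1.055  0.212] F [ 3.46  0.77 -0.59] M [ 0.167 -0.389  0.345] w 0.0308
```

>>> drive_tool --moves "0 0 0 0 0.4;0 0 0 0 0.4;0 0.0 0 3.5 0.4;0 0 0 0 1;0 0 0 0 1;0 0 0 0 1;0 0 0 0 1;0 0 0 0 1" --newtons 8

```text
time: 13.9
ee_pos: [0.6055, -0.0442, 0.0721]
eef_rot: [0.507, 0.493, -0.507, 0.494]
ft_force: [2.9, 0.3, -1.7]
width: 0.0307
```

```bash
python3 -c "
from h import *
st()"
```

```text
t 13.90 pos [ 0.6055 -0.0442  0.0721] yaw(y-axis) -1.51 xaxis [ 0. -0. -1.] q [-0.565  0.52   0.727  1.718 -0.389  1.053  0.266] F [ 2.92  0.3  -1.68] M [-0.242 -0.433  0.068] w 0.0307
```

>>> drive_tool --moves "0 0 0 0 0.4;0 0 0 0 0.4;0.0005 0.0 0 2.5 0.4;0 0 0 0 1;0 0 0 0 1;0 0 0 0 1;0 0 0 0 1;0 0 0 0 1" --newtons 8

```text
time: 14.9
ee_pos: [0.6056, -0.0442, 0.072]
eef_rot: [0.496, 0.504, -0.496, 0.504]
ft_force: [-2.4, 0.5, 1.9]
width: 0.0298
```

```bash
python3 -c "
from h import *
st()"
```

```text
t 14.90 pos [ 0.6056 -0.0442  0.072 ] yaw(y-axis) 0.98 xaxis [-0.001  0.    -1.   ] q [-0.558  0.517  0.717  1.717 -0.383  1.053  0.305] F [-2.38  0.47  1.93] M [-0.058  0.544  0.091] w 0.0298
```

>>> drive_tool --moves "0 0 0 -1.5 1;0 0 0 -1.5 1;0 0 0 0 1" --newtons 15

```text
time: 15.28
ee_pos: [0.6056, -0.0446, 0.072]
eef_rot: [-0.509, -0.491, 0.509, -0.491]
ft_force: [-4.3, -2.8, 1.9]
width: 0.0301
```

```bash
python3 -c "
from h import *
st()"
```

```text
t 15.28 pos [ 0.6056 -0.0446  0.072 ] yaw(y-axis) -2.06 xaxis [-0.    -0.001 -1.   ] q [-0.566  0.521  0.729  1.717 -0.391  1.054  0.258] F [-4.32 -2.79  1.89] M [-0.633  0.837  0.4  ] w 0.0301
```

>>> drive_tool --moves "0 0 0 0 0;0 0 0 0 0;0 0 0 0 0;0 0 0.04 0 0;0 0 0.05 0 0;0 0 0.05 0 0;-0.014 0.0334 0 7.9 0;-0.014 0.0334 0 7.9 0;-0.014 0.0334 0 7.9 0;-0.014 0.0334 0 7.9 0;-0.014 0.0334 0 7.9 0;-0.014 0.0334 0 7.9 0;-0.014 0.0334 0 7.9 0;-0.014 0.0334 0 7.9 0;-0.014 0.0334 0 7.9 0;-0.014 0.0334 0 7.9 0"

```text
time: 17.27
ee_pos: [0.4654, 0.291, 0.2123]
eef_rot: [0.079, 0.703, -0.078, 0.703]
ft_force: [0.6, -0.1, -0.3]
width: 0.0871
```

```bash
python3 -c "
from h import *
st()
t=cams.camera('top');s=cams.camera('side')
crop(t,140,130,200,150,4,'t2.png');crop(s,280,180,90,80,7,'s2.png')"
```

```text
t 17.27 pos [0.4654 0.291  0.2123] yaw(y-axis) 77.24 xaxis [ 0.     0.001 -1.   ] q [-1.036  0.179  0.446  1.718 -0.081  1.263  0.776] F [ 0.6  -0.12 -0.25] M [ 0.044 -0.056  0.027] w 0.0871
```

View pics/t2.png

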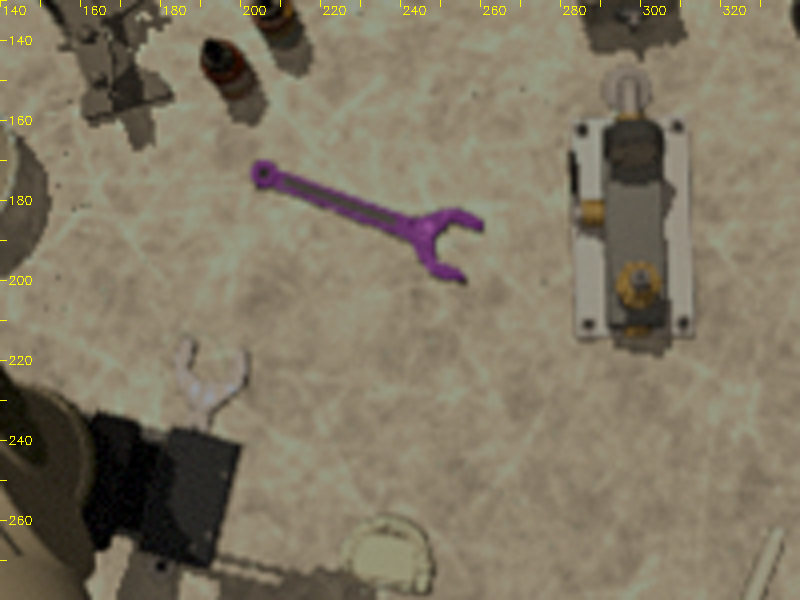

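View pics/s2.png

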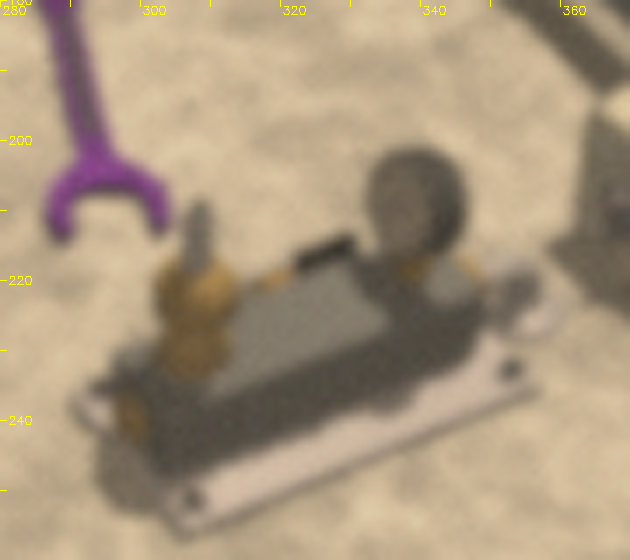

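The top view shows the steel jaw at (194,225), with the handle under the gripper, and nothing else disturbed. The cast at (237,268) is clear of the fingers.

>>> drive_tool --moves "0.0015 -0.0005 -0.05 0 0.3;0 0 -0.05 0 0.3;0 0 -0.05 0 0.3;0 0 -0.035 0 0.3;0 0 -0.0145 0 0.3;0 0 0 0 1;0 0 0 0 1;0 0 0 0 1;0 0 0 0 1;0 0 0 0 1;0 0 0 0 1;0 0 0 0 1" --newtons 15

```text
time: 18.88
ee_pos: [0.4674, 0.2895, 0.0127]
eef_rot: [0.08, 0.703, -0.08, 0.703]
ft_force: [-0.3, 0.5, 2.1]
width: 0.0154
```

```bash
python3 -c "
from h import *
st()"
```

```text
t 18.88 pos [0.4674 0.2895 0.0127] yaw(y-axis) 77.00 xaxis [ 0.  0. -1.] q [-0.976  0.422  0.401  1.895 -0.212  0.865  0.875] F [-0.25  0.5   2.09] M [0.173 0.098 0.034] w 0.0154
```

>>> drive_tool --moves "0 0 0 0 1;0 0 0 0 1;0 0 0.02 0 1;0 0 0.03 0 1;0 0 0.03 0 1;0 0 0.03 0 1;0 0 0 0 1" --newtons 50

```text
time: 19.75
ee_pos: [0.4683, 0.2897, 0.1242]
eef_rot: [0.081, 0.702, -0.079, 0.703]
ft_force: [1.2, -0.1, -2.6]
width: 0.0148
```

```bash
python3 -c "
from h import *
st()
t=cams.camera('top');s=cams.camera('side')
crop(t,140,180,120,100,6,'t3.png');crop(s,160,110,130,100,6,'s3.png')"
```

```text
t 19.75 pos [0.4683 0.2897 0.1242] yaw(y-axis) 76.97 xaxis [ 0.002  0.002 -1.   ] q [-1.02   0.267  0.443  1.817 -0.129  1.083  0.813] F [ 1.16 -0.12 -2.61] M [ 0.022  0.047 -0.034] w 0.0148
```

View pics/t3.png

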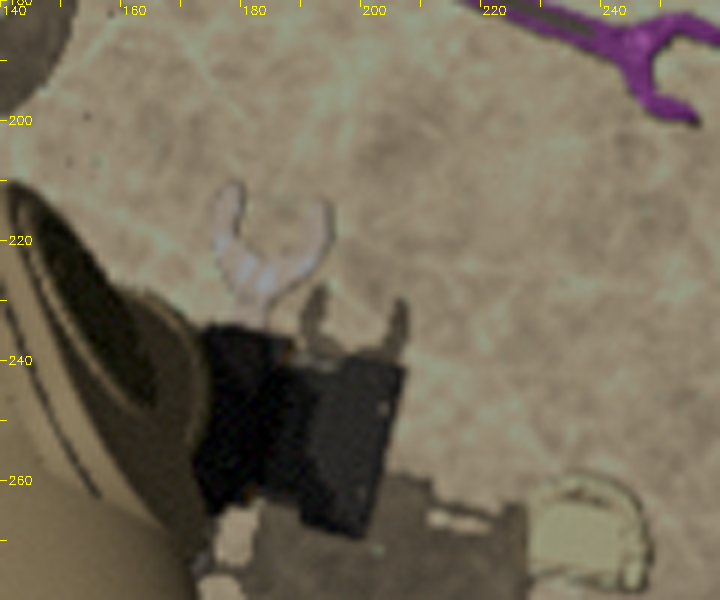

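View pics/s3.png

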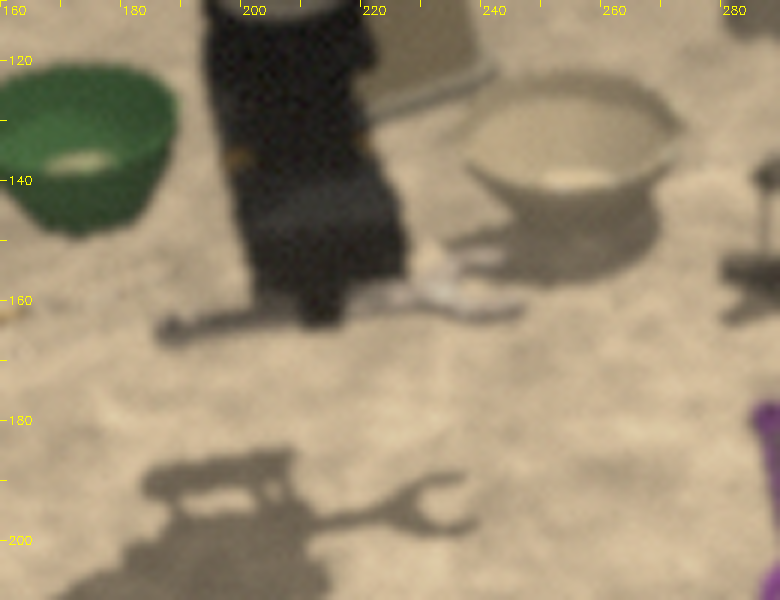

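Run:
```python
from h import *
np.set_printoptions(precision=4,suppress=True)
t=cams.camera("top");s=cams.camera("side")
a=tri(t,(179,210.7),s,(244.2,153));b=tri(t,(194.3,213.8),s,(247,161.7));print(a,b)
m=(a[0]+b[0])/2; e=tri
tcp=np.array([.4683,.2897,.1242]);y=np.radians(76.97-90);u=np.array([np.cos(y),np.sin(y)]);v=np.array([-u[1],u[0]])
d=(m-tcp)[:2];print("tips mid along",d@u,"lat",d@v,"dz",m[2]-tcp[2])
T2=[at(t,p,.117) for p in((179,210.7),(194.3,213.8))];m=(T2[0]+T2[1])/2;d=m[:2]-tcp[:2];print(d@u,d@v,np.degrees(np.arctan2(*(T2[0]-T2[1])[[1,0]]))-90)
```

```text
(array([0.5672, 0.2899, 0.1131]), np.float64(0.002310953088943726)) (array([0.5589, 0.2482, 0.1091]), np.float64(0.0003600380035196628))
tips mid along 0.09696301651502906 lat 0.001232515814876297 dz -0.013121235462464409
0.09605350157812469 -7.057521271703413e-05 -10.37704095168651
```

>>> drive_tool --moves "0.0025 -0.0334 0 -2 1;0.0025 -0.0334 0 -2 1;0.0025 -0.0334 0 -2 1;0.0025 -0.0334 0 -2 1;0.0025 -0.0334 -0.005 -2 1;0.0025 -0.0334 -0.01 -2 1;0.0025 -0.0334 -0.01 -2 1;0.0025 -0.0334 -0.01 -2.5 1;0 0 0 0 1;0 0 0 0 1"

```text
time: 21.2
ee_pos: [0.4873, 0.0219, 0.0875]
eef_rot: [0.18, 0.684, -0.18, 0.684]
ft_force: [0.6, 0.2, -2.2]
width: 0.0148
```

```bash
python3 -c "
from h import *
st()
t=cams.camera('top');s=cams.camera('side')
crop(t,240,150,120,100,6,'t4.png');crop(s,230,150,130,100,6,'s4.png')"
```

```text
t 21.20 pos [0.4873 0.0219 0.0875] yaw(y-axis) 60.46 xaxis [-0.  0. -1.] q [-0.729  0.192  0.649  2.012 -0.139  0.98   1.044] F [ 0.57  0.17 -2.19] M [ 0.02   0.128 -0.02 ] w 0.0148
```

View pics/t4.png

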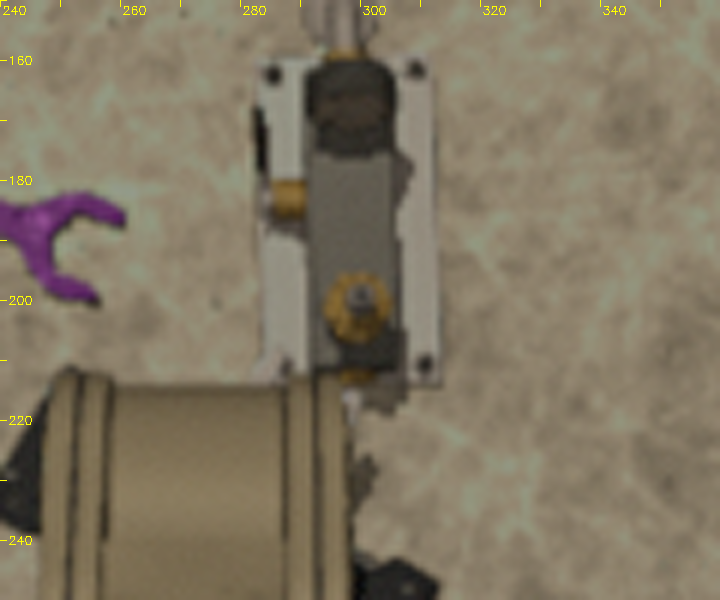

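View pics/s4.png

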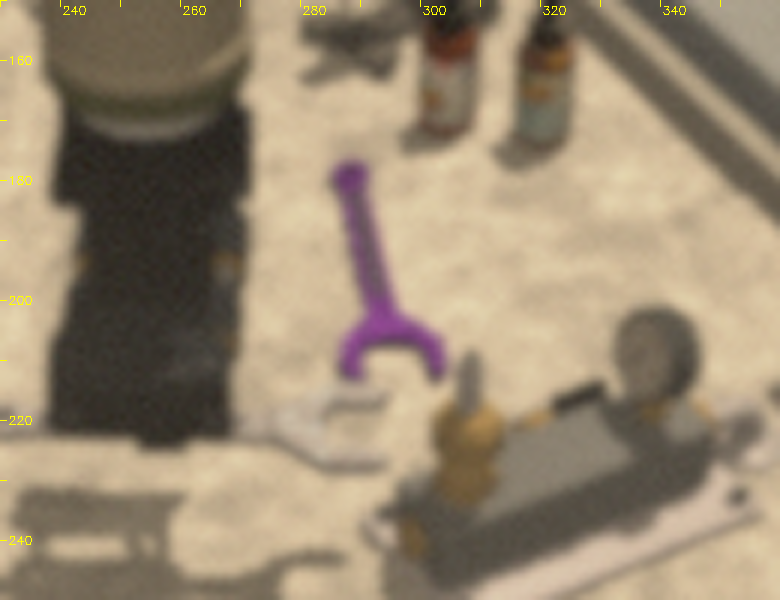

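>>> drive_tool --moves "0.0052 -0.0024 0.0015 0 1;0.0052 -0.0028 0 0 1;0.0052 -0.0028 0 0 1;0.0052 -0.0029 0 0 1;0.0052 -0.0029 0 0 1;0 0 0 0 1"

```text
time: 22.05
ee_pos: [0.5137, 0.0079, 0.089]
eef_rot: [0.18, 0.684, -0.18, 0.684]
ft_force: [-0.1, -0.2, -1.8]
width: 0.0144
```

```bash
python3 -c "
from h import *
st()"
```

```text
t 22.05 pos [0.5137 0.0079 0.089 ] yaw(y-axis) 60.45 xaxis [-0. -0. -1.] q [-0.682  0.255  0.653  1.948 -0.183  0.997  1.111] F [-0.05 -0.24 -1.81] M [ 0.044  0.088 -0.02 ] w 0.0144
```

>>> drive_tool --moves "0.0045 -0.0026 0 0 1;0.0045 -0.0025 0 0 1;0 0 0 0 1"

```text
time: 22.42
ee_pos: [0.5228, 0.0027, 0.0891]
eef_rot: [0.18, 0.684, -0.18, 0.684]
ft_force: [-0.1, -0.7, -1.9]
width: 0.0144
```

```bash
python3 -c "
from h import *
st()"
```

```text
t 22.43 pos [0.5228 0.0027 0.0891] yaw(y-axis) 60.45 xaxis [ 0. -0. -1.] q [-0.665  0.277  0.653  1.925 -0.198  1.002  1.133] F [-0.15 -0.73 -1.85] M [-0.36   0.053 -0.142] w 0.0144
```

>>> drive_tool --moves "0.0045 -0.0026 0 0 1;0.0044 -0.0025 0 0 1;0 0 0 0 1"

```text
time: 22.8
ee_pos: [0.5307, -0.0017, 0.0886]
eef_rot: [0.18, 0.685, -0.18, 0.683]
ft_force: [-4.9, 1.7, -0.3]
width: 0.0144
```

```bash
python3 -c "
from h import *
st()
t=cams.camera('top');s=cams.camera('side')
crop(t,240,150,120,100,6,'t5.png');crop(s,230,150,130,100,6,'s5.png')"
```

```text
t 22.80 pos [ 0.5307 -0.0017  0.0886] yaw(y-axis) 60.50 xaxis [-0.002  0.    -1.   ] q [-0.647  0.299  0.652  1.904 -0.213  1.01   1.154] F [-4.92  1.69 -0.28] M [ 0.112  1.008 -0.099] w 0.0144
```

View pics/s5.png

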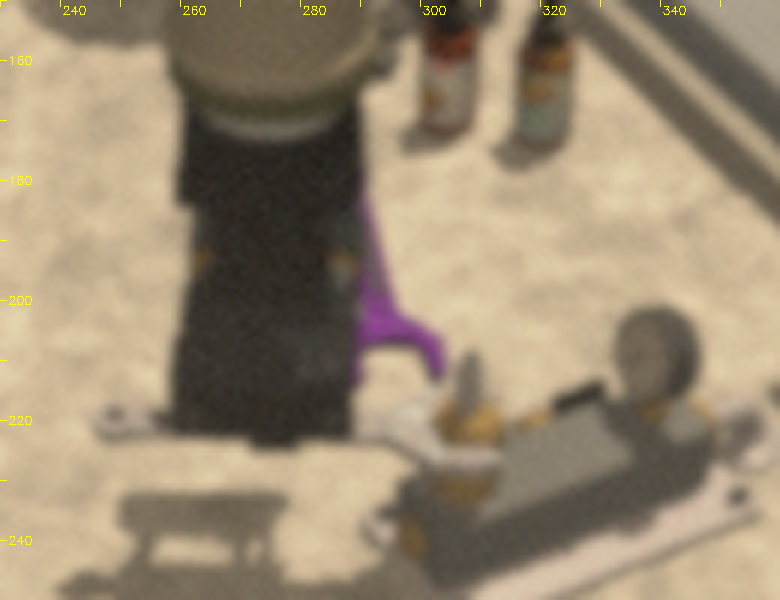

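```bash
cat >> h.py <<'E'
AX=np.array([.6056,-.0442])
def tor():
    s,M=st(); p=s["ee_pos"][:2]-AX; f=s["ft_force"]
    print("handle ang by pos %.2f by yaw %.2f rad %.4f"%(np.degrees(np.arctan2(p[1],p[0])),np.degrees(np.arctan2(M[1,1],M[0,1]))+90,np.hypot(*p)),"T %.3f"%(s["torque"][2]+p[0]*f[1]-p[1]*f[0]))
E
python3 - <<'E'
from h import *
tor()
th=150.5; p=lambda a:.0858*np.array([np.cos(np.radians(a)),np.sin(np.radians(a))])
s=4
for i in range(20): print(th-s*i,np.round(p(th-s*i-s)-p(th-s*i),4))
E
```

```text
t 22.90 pos [ 0.5307 -0.0017  0.0887] yaw(y-axis) 60.50 xaxis [-0.002  0.    -1.   ] q [-0.647  0.299  0.652  1.904 -0.213  1.009  1.154] F [-5.02  1.35 -1.09] M [ 0.23   1.161 -0.091] w 0.0150
handle ang by pos 150.42 by yaw 150.50 rad 0.0861 T 0.022
150.5 [0.0031 0.0051]
146.5 [0.0035 0.0049]
142.5 [0.0038 0.0046]
138.5 [0.0041 0.0043]
134.5 [0.0044 0.004 ]
130.5 [0.0047 0.0037]
126.5 [0.0049 0.0034]
122.5 [0.0052 0.003 ]
118.5 [0.0054 0.0027]
114.5 [0.0055 0.0023]
110.5 [0.0057 0.0019]
106.5 [0.0058 0.0015]
102.5 [0.0059 0.0011]
98.5 [0.006  0.0007]
94.5 [0.006  0.0003]
90.5 [ 0.006  -0.0002]
86.5 [ 0.006  -0.0006]
82.5 [ 0.0059 -0.001 ]
78.5 [ 0.0058 -0.0014]
74.5 [ 0.0057 -0.0018]
```

>>> drive_tool --moves "-0.0012 0.0007 0 0 1;0.0031 0.0051 0 -4 1;0 0 0 0 1" --newtons 60

```text
time: 23.28
ee_pos: [0.5334, 0.0038, 0.0892]
eef_rot: [0.204, 0.677, -0.204, 0.677]
ft_force: [-2.6, -1.5, -1.5]
width: 0.0149
```

```bash
python3 -c "
from h import *
tor()"
```

```text
t 23.27 pos [0.5334 0.0038 0.0892] yaw(y-axis) 56.52 xaxis [ 0. -0. -1.] q [-0.664  0.305  0.662  1.899 -0.219  1.01   1.079] F [-2.64 -1.52 -1.5 ] M [-0.283  0.544 -0.214] w 0.0149
handle ang by pos 146.37 by yaw 146.52 rad 0.0867 T 0.022
```

>>> drive_tool --moves "0.0017 0.0025 0 -2 1;0 0 0 0 1"

```text
time: 23.52
ee_pos: [0.535, 0.0062, 0.0891]
eef_rot: [0.216, 0.673, -0.216, 0.674]
ft_force: [-1.7, -2.7, -2.0]
width: 0.0143
```

```bash
python3 -c "
from h import *
tor()"
```

```text
t 23.52 pos [0.535  0.0062 0.0891] yaw(y-axis) 54.47 xaxis [ 0. -0. -1.] q [-0.671  0.31   0.666  1.895 -0.224  1.011  1.043] F [-1.69 -2.68 -2.02] M [-0.459  0.424 -0.243] w 0.0143
handle ang by pos 144.45 by yaw 144.47 rad 0.0868 T 0.031
```

>>> drive_tool --moves "0.0018 0.0024 0 -2 1;0 0 0 0 1"

```text
time: 23.78
ee_pos: [0.5368, 0.0088, 0.0891]
eef_rot: [0.227, 0.669, -0.228, 0.67]
ft_force: [-2.2, -2.9, -1.4]
width: 0.0146
```

```bash
python3 -c "
from h import *
tor()"
```

```text
t 23.77 pos [0.5368 0.0088 0.0891] yaw(y-axis) 52.45 xaxis [ 0. -0. -1.] q [-0.677  0.315  0.67   1.89  -0.229  1.013  1.007] F [-2.24 -2.89 -1.39] M [-0.564  0.483 -0.264] w 0.0146
handle ang by pos 142.40 by yaw 142.45 rad 0.0869 T 0.053
```

>>> drive_tool --moves "0.0019 0.0024 0 -2 1;0 0 0 0 1"

```text
time: 24.02
ee_pos: [0.5386, 0.0112, 0.089]
eef_rot: [0.239, 0.665, -0.239, 0.665]
ft_force: [-2.5, -2.2, -1.2]
width: 0.0142
```

```bash
python3 -c "
from h import *
tor()"
```

```text
t 24.02 pos [0.5386 0.0112 0.089 ] yaw(y-axis) 50.44 xaxis [-0. -0. -1.] q [-0.684  0.321  0.675  1.886 -0.234  1.015  0.971] F [-2.52 -2.23 -1.16] M [-0.788  0.585 -0.272] w 0.0142
handle ang by pos 140.45 by yaw 140.44 rad 0.0869 T 0.018
```

>>> drive_tool --moves "0.0019 0.0023 0 -2 1;0 0 0 0 1"

```text
time: 24.28
ee_pos: [0.5404, 0.0133, 0.089]
eef_rot: [0.251, 0.661, -0.251, 0.661]
ft_force: [-3.3, -4.3, -1.8]
width: 0.0147
```

```bash
python3 -c "
from h import *
tor()"
```

```text
t 24.27 pos [0.5404 0.0133 0.089 ] yaw(y-axis) 48.48 xaxis [-0. -0. -1.] q [-0.69   0.326  0.68   1.881 -0.239  1.017  0.937] F [-3.33 -4.27 -1.76] M [-0.91   0.666 -0.199] w 0.0147
handle ang by pos 138.58 by yaw 138.48 rad 0.0870 T 0.271
```

>>> drive_tool --moves "0.002 0.0022 0 -2 1;0 0 0 0 1"

```text
time: 24.52
ee_pos: [0.5422, 0.0154, 0.0889]
eef_rot: [0.262, 0.657, -0.262, 0.657]
ft_force: [-3.3, -3.3, -1.6]
width: 0.0148
```

```bash
python3 -c "
from h import *
tor()"
```

```text
t 24.52 pos [0.5422 0.0154 0.0889] yaw(y-axis) 46.49 xaxis [-0.001 -0.    -1.   ] q [-0.696  0.332  0.684  1.876 -0.244  1.019  0.903] F [-3.31 -3.29 -1.56] M [-0.99   0.867 -0.143] w 0.0148
handle ang by pos 136.77 by yaw 136.49 rad 0.0871 T 0.263
```

```bash
python3 -c "
from h import *
t=cams.camera('top');s=cams.camera('side')
crop(t,250,170,80,70,8,'t6.png');crop(s,270,190,70,60,9,'s6.png')"
```

```text
(no output)
```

View pics/t6.png

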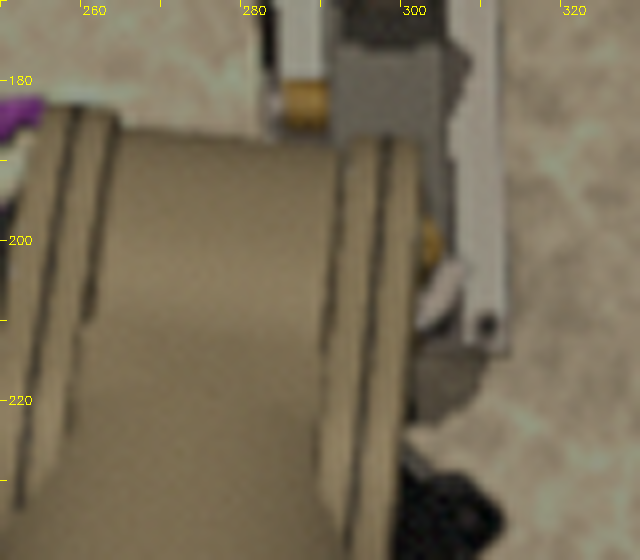

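View pics/s6.png

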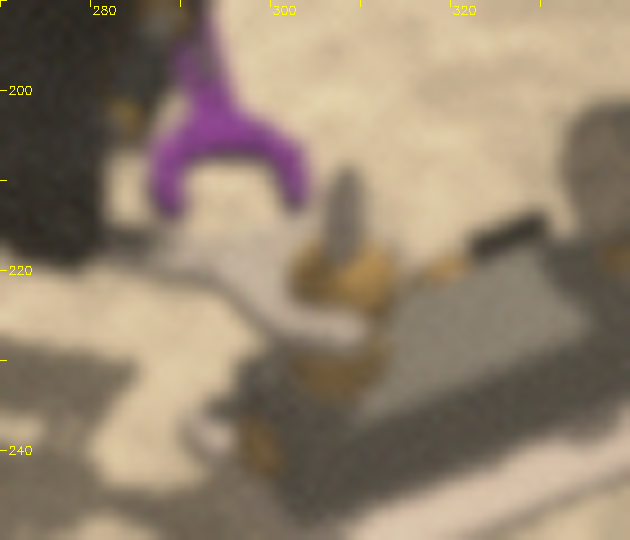

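Run:
```python
from h import *
t=cams.camera('top');s=cams.camera('side')
st_=r.read_state();p=st_["ee_pos"]
for a in(-28,-32,-36,-40,-43.5,-48):
    u=np.array([np.cos(np.radians(a)),np.sin(np.radians(a))]);v=np.array([-u[1],u[0]])
    c=p[:2]+.0855*u
    P=[np.r_[c+.013*u-.022*v,.0845],np.r_[c+.0*u-.028*v,.0845]]
    print(a,np.round(c-AX,4),"top",np.round(proj(t,P),1).tolist(),"side",np.round(proj(s,P),1).tolist())
```

```text
-28 [0.012  0.0195] top [[301.8, 195.5], [301.5, 200.4]] side [[313.6, 220.0], [308.8, 221.5]]
-32 [0.009  0.0143] top [[303.6, 197.2], [302.9, 202.1]] side [[313.0, 221.7], [308.0, 222.9]]
-36 [0.0057 0.0093] top [[305.3, 199.0], [304.3, 203.9]] side [[312.2, 223.4], [307.1, 224.4]]
-40 [0.002  0.0046] top [[306.9, 200.9], [305.5, 205.7]] side [[311.3, 225.0], [306.0, 225.7]]
-43.5 [-0.0014  0.0007] top [[308.1, 202.7], [306.4, 207.4]] side [[310.3, 226.4], [305.0, 226.9]]
-48 [-0.0063 -0.0039] top [[309.5, 205.1], [307.5, 209.6]] side [[308.9, 228.1], [303.4, 228.4]]
```

>>> drive_tool --moves "0.0021 0.0022 0 -2 1"

```text
time: 24.85
ee_pos: [0.5439, 0.0172, 0.0888]
eef_rot: [0.273, 0.652, -0.274, 0.652]
ft_force: [-4.8, -5.8, -1.4]
width: 0.0146
```

```bash
python3 -c "
from h import *
tor()"
```

```text
t 24.85 pos [0.5439 0.0172 0.0888] yaw(y-axis) 44.46 xaxis [-0.001 -0.    -1.   ] q [-0.701  0.338  0.689  1.871 -0.25   1.021  0.868] F [-4.77 -5.75 -1.37] M [-1.277  1.046 -0.042] w 0.0146
handle ang by pos 135.13 by yaw 134.46 rad 0.0871 T 0.606
```

>>> drive_tool --moves "0.0022 0.0021 0 -2 1"

```text
time: 24.98
ee_pos: [0.5461, 0.0194, 0.0888]
eef_rot: [0.285, 0.647, -0.286, 0.647]
ft_force: [-4.3, -5.9, -1.3]
width: 0.0146
```

```bash
python3 -c "
from h import *
tor()"
```

```text
t 24.98 pos [0.5461 0.0194 0.0888] yaw(y-axis) 42.44 xaxis [-0.001 -0.001 -1.   ] q [-0.707  0.345  0.694  1.865 -0.256  1.023  0.834] F [-4.34 -5.93 -1.33] M [-1.184  1.121 -0.071] w 0.0146
handle ang by pos 133.08 by yaw 132.44 rad 0.0871 T 0.558
```

>>> drive_tool --moves "0.0022 0.002 0 -2 1"

```text
time: 25.1
ee_pos: [0.5483, 0.0214, 0.0888]
eef_rot: [0.296, 0.642, -0.297, 0.642]
ft_force: [-5.1, -4.7, -2.5]
width: 0.0145
```

```bash
python3 -c "
from h import *
tor()"
```

```text
t 25.10 pos [0.5483 0.0214 0.0888] yaw(y-axis) 40.44 xaxis [-0.001 -0.001 -1.   ] q [-0.712  0.352  0.699  1.86  -0.262  1.025  0.8  ] F [-5.14 -4.66 -2.51] M [-1.26   1.063 -0.033] w 0.0145
handle ang by pos 131.10 by yaw 130.44 rad 0.0871 T 0.571
```

>>> drive_tool --moves "0 0 0 0 1"

```text
time: 25.22
ee_pos: [0.5485, 0.0216, 0.0888]
eef_rot: [0.296, 0.642, -0.296, 0.642]
ft_force: [-4.3, -5.9, -1.5]
width: 0.0145
```

```bash
python3 -c "
from h import *
tor()"
```

```text
t 25.23 pos [0.5485 0.0216 0.0888] yaw(y-axis) 40.49 xaxis [-0.001 -0.001 -1.   ] q [-0.712  0.352  0.699  1.859 -0.262  1.025  0.801] F [-4.31 -5.87 -1.48] M [-1.123  1.065 -0.126] w 0.0145
handle ang by pos 130.96 by yaw 130.49 rad 0.0871 T 0.493
```

Run:
```python
from h import *
p=lambda a:.0868*np.array([np.cos(np.radians(a)),np.sin(np.radians(a))])
th=131
for i in range(14): print(th-4*i,*np.round(p(th-4*i-4)-p(th-4*i),4))
```

```text
131 0.0047 0.0038
127 0.005 0.0035
123 0.0052 0.0031
119 0.0054 0.0028
115 0.0056 0.0024
111 0.0057 0.002
107 0.0059 0.0016
103 0.0059 0.0012
99 0.006 0.0007
95 0.0061 0.0003
91 0.0061 -0.0001
87 0.006 -0.0005
83 0.006 -0.0009
79 0.0059 -0.0014
```

>>> drive_tool --moves "0.0047 0.0038 0 -4 1;0.005 0.0035 0 -4 1;0.0052 0.0031 0 -4 1;0.0054 0.0028 0 -4 1"

```text
time: 25.72
ee_pos: [0.5686, 0.0346, 0.0887]
eef_rot: [0.383, 0.595, -0.384, 0.594]
ft_force: [-5.9, -3.9, -1.8]
width: 0.0146
```

```bash
python3 -c "
from h import *
tor()"
```

```text
t 25.73 pos [0.5686 0.0346 0.0887] yaw(y-axis) 24.38 xaxis [-0.002 -0.001 -1.   ] q [-0.745  0.413  0.739  1.806 -0.317  1.047  0.539] F [-5.86 -3.85 -1.8 ] M [-1.349  1.114 -0.076] w 0.0146
handle ang by pos 115.12 by yaw 114.38 rad 0.0871 T 0.528
```

>>> drive_tool --moves "0.0056 0.0024 0 -4 1;0.0057 0.002 0 -4 1;0.0059 0.0016 0 -4 1"

```text
time: 26.1
ee_pos: [0.5857, 0.0407, 0.0886]
eef_rot: [0.442, 0.551, -0.444, 0.551]
ft_force: [-5.7, -4.5, -1.2]
width: 0.0145
```

```bash
python3 -c "
from h import *
tor()
s=cams.camera('side');crop(s,250,160,110,90,7,'s7.png')"
```

```text
t 26.10 pos [0.5857 0.0407 0.0886] yaw(y-axis) 12.39 xaxis [-0.002 -0.001 -1.   ] q [-0.76   0.464  0.771  1.76  -0.363  1.068  0.354] F [-5.68 -4.53 -1.23] M [-1.324  1.314 -0.033] w 0.0145
handle ang by pos 103.17 by yaw 102.39 rad 0.0872 T 0.539
```

View pics/s7.png

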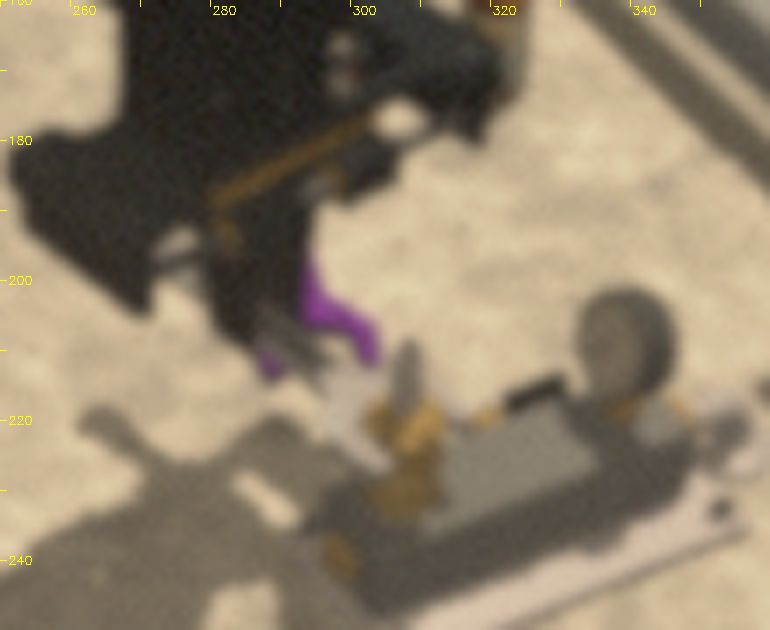

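>>> drive_tool --moves "0.0059 0.0012 0 -4 1;0.006 0.0007 0 -4 1;0.0061 0.0003 0 -4 1;0.0061 -0.0001 0 -4 1;0.006 -0.0005 0 -4 1;0.006 -0.0009 0 -4 1"

```text
time: 26.9
ee_pos: [0.6216, 0.0416, 0.0884]
eef_rot: [-0.547, -0.447, 0.549, -0.447]
ft_force: [-6.8, -4.6, -1.0]
width: 0.0146
```

```bash
python3 -c "
from h import *
tor()"
```

```text
t 26.90 pos [0.6216 0.0416 0.0884] yaw(y-axis) -11.59 xaxis [-0.003 -0.001 -1.   ] q [-0.763  0.574  0.836  1.662 -0.464  1.119  0.   ] F [-6.85 -4.56 -1.05] M [-1.157  1.657  0.046] w 0.0146
handle ang by pos 79.45 by yaw 78.41 rad 0.0872 T 0.561
```

>>> drive_tool --moves "0.0045 -0.001 0 -3 1;0 0 0 0 1"

```text
time: 27.15
ee_pos: [0.6262, 0.0406, 0.0884]
eef_rot: [-0.558, -0.433, 0.56, -0.433]
ft_force: [-5.1, -4.2, -0.7]
width: 0.0145
```

```bash
python3 -c "
from h import *
tor()"
```

```text
t 27.15 pos [0.6262 0.0406 0.0884] yaw(y-axis) -14.52 xaxis [-0.002 -0.001 -1.   ] q [-0.761  0.587  0.844  1.65  -0.476  1.125 -0.042] F [-5.1  -4.19 -0.68] M [-0.963  1.44   0.022] w 0.0145
handle ang by pos 76.33 by yaw 75.48 rad 0.0872 T 0.368
```

>>> drive_tool --moves "-0.0045 0.001 0 3 1;-0.0045 0.0007 0 3 1;-0.0045 0.0005 0 3 1;0 0 0 0 1"

```text
time: 27.65
ee_pos: [0.6132, 0.0431, 0.089]
eef_rot: [-0.523, -0.476, 0.523, -0.475]
ft_force: [-2.5, -3.9, -2.3]
width: 0.0143
```

```bash
python3 -c "
from h import *
tor()"
```

```text
t 27.65 pos [0.6132 0.0431 0.089 ] yaw(y-axis) -5.47 xaxis [-0.  0. -1.] q [-0.765  0.545  0.82   1.687 -0.438  1.104  0.089] F [-2.53 -3.93 -2.26] M [-0.985  0.703 -0.126] w 0.0143
handle ang by pos 85.02 by yaw 84.53 rad 0.0876 T 0.065
```

>>> drive_tool --moves "-0.0022 0.0001 0 1 1;0.0002 0.002 0 0 1;0.0003 0.004 0 0 1;0 0 0 0 1"

```text
time: 28.15
ee_pos: [0.6119, 0.0494, 0.089]
eef_rot: [0.519, 0.48, -0.519, 0.48]
ft_force: [-2.5, -1.9, -1.7]
width: 0.0146
```

```bash
python3 -c "
from h import *
tor()"
```

```text
t 28.15 pos [0.6119 0.0494 0.089 ] yaw(y-axis) -4.50 xaxis [ 0.  0. -1.] q [-0.774  0.542  0.816  1.69  -0.435  1.102  0.093] F [-2.46 -1.93 -1.7 ] M [-0.43   0.494 -0.143] w 0.0146
handle ang by pos 86.12 by yaw 85.50 rad 0.0938 T 0.075
```

Sliding off freely; I'll continue pulling out along the handle.

>>> drive_tool --moves "0 0.006 0 0 1;0.0004 0.008 0 0 1;0.0006 0.008 0 0 1;0.0006 0.008 0 0 1;0.0006 0.008 0 0 1;0.0006 0.01 0 0 1;0.0006 0.01 0 0 1;0 0 0 0 1"

```text
time: 29.15
ee_pos: [0.6152, 0.1086, 0.0889]
eef_rot: [0.519, 0.48, -0.519, 0.48]
ft_force: [-0.5, -0.2, -2.6]
width: 0.0148
```

```bash
python3 -c "
from h import *
tor()
s=cams.camera('side');crop(s,270,170,90,75,8,'s8.png');t=cams.camera('top');crop(t,250,150,90,75,8,'t8.png')"
```

```text
t 29.15 pos [0.6152 0.1086 0.0889] yaw(y-axis) -4.41 xaxis [-0.  0. -1.] q [-8.470e-01  5.620e-01  8.020e-01  1.658e+00 -4.410e-01  1.112e+00
  1.000e-03] F [-0.47 -0.23 -2.57] M [-0.008  0.093  0.022] w 0.0148
handle ang by pos 86.39 by yaw 85.59 rad 0.1531 T 0.092
```

View pics/s8.png

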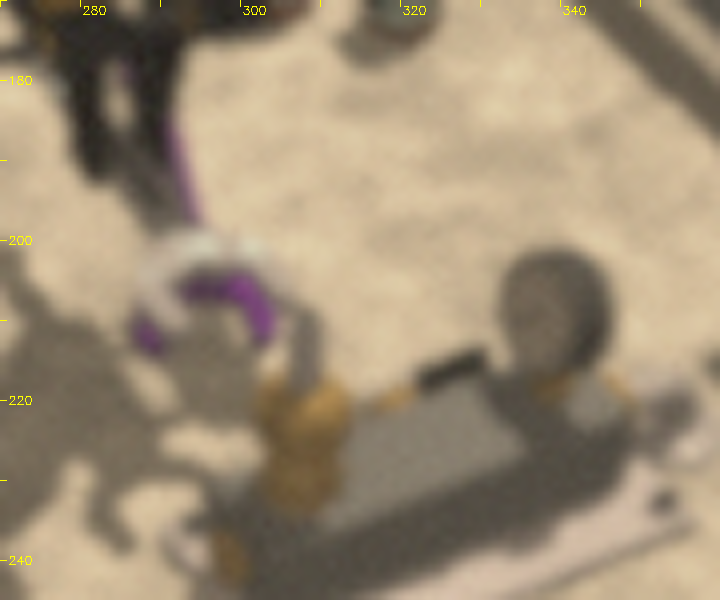

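View pics/t8.png

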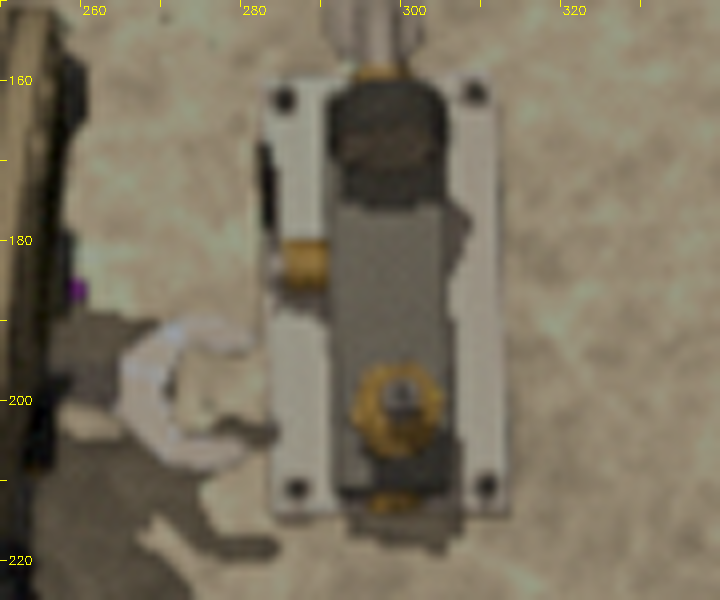

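>>> drive_tool --moves "-0.0134 0.0165 0.01 7.4 1;-0.0134 0.0165 0.01 7.4 1;-0.0134 0.0165 0.01 7.4 1;-0.0134 0.0165 0 7.4 1;-0.0134 0.0165 0 7.4 1;-0.0134 0.0165 0 7.4 1;-0.0134 0.0165 0 7.4 1;-0.0134 0.0165 0 7.4 1;-0.0134 0.0165 0 7.4 1;-0.0134 0.0165 0 7.4 1;-0.0134 0.0165 0 7.4 1;0 0 0 0 1;0 0 0 0 1"

```text
time: 30.88
ee_pos: [0.4686, 0.2876, 0.1192]
eef_rot: [0.082, 0.702, -0.082, 0.702]
ft_force: [-0.2, -0.8, -1.8]
width: 0.0146
```

```bash
python3 -c "
from h import *
st()
s=cams.camera('side');crop(s,160,110,130,100,6,'s9.png')"
```

```text
t 30.88 pos [0.4686 0.2876 0.1192] yaw(y-axis) 76.68 xaxis [ 0. -0. -1.] q [-1.083  0.281  0.523  1.825 -0.157  1.076  0.836] F [-0.18 -0.85 -1.8 ] M [-0.051  0.103  0.021] w 0.0146
```

View pics/s9.png

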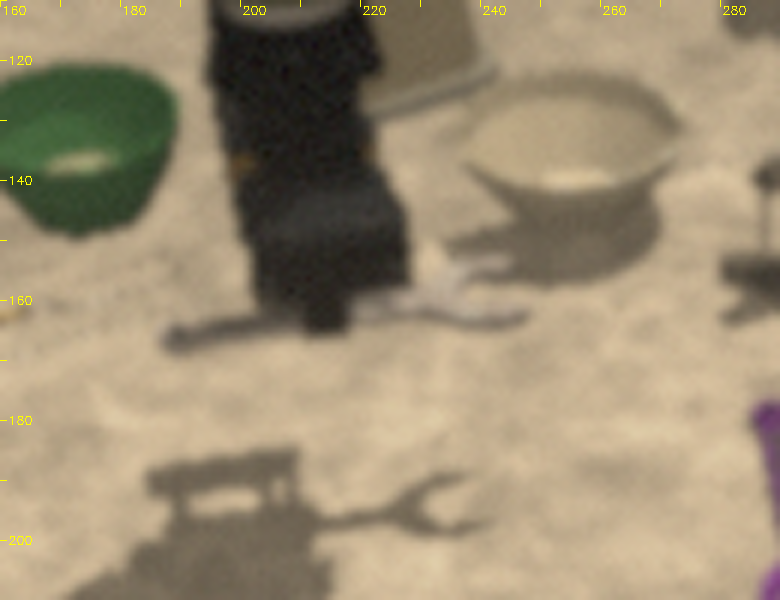

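The spanner is held level: eye at (188,166), jaw at (245,160). Lowering it now.

>>> drive_tool --moves "0 0 -0.04 0 1;0 0 -0.03 0 1;0 0 -0.02 0 1;0 0 -0.01 0 1;0 0 -0.004 0 1;0 0 0 0 1"

```text
time: 31.68
ee_pos: [0.4683, 0.2887, 0.0155]
eef_rot: [0.081, 0.702, -0.081, 0.703]
ft_force: [1.0, -0.5, -2.5]
width: 0.0147
```

```bash
python3 -c "
from h import *
st()"
```

```text
t 31.68 pos [0.4683 0.2887 0.0155] yaw(y-axis) 76.86 xaxis [ 0.001  0.    -1.   ] q [-1.037  0.43   0.477  1.896 -0.252  0.874  0.907] F [ 0.96 -0.48 -2.51] M [ 0.05   0.054 -0.008] w 0.0147
```

>>> drive_tool --moves "0 0 -0.001 0 1;0 0 -0.0008 0 1;0 0 0 0 1"

```text
time: 32.05
ee_pos: [0.4679, 0.2888, 0.0134]
eef_rot: [0.081, 0.702, -0.081, 0.703]
ft_force: [-0.2, -0.9, -1.6]
width: 0.0142
```

```bash
python3 -c "
from h import *
st()"
```

```text
t 32.05 pos [0.4679 0.2888 0.0134] yaw(y-axis) 76.89 xaxis [ 0.  0. -1.] q [-1.036  0.433  0.476  1.897 -0.254  0.871  0.909] F [-0.19 -0.92 -1.64] M [0.038 0.046 0.014] w 0.0142
```

>>> drive_tool --moves "0 0 -0.0006 0 1;0 0 -0.0003 0 1;0 0 0 0 1"

```text
time: 32.42
ee_pos: [0.4679, 0.2888, 0.0127]
eef_rot: [0.081, 0.702, -0.081, 0.702]
ft_force: [-2.0, -1.4, 5.4]
width: 0.0143
```

```bash
python3 -c "
from h import *
st()"
```

```text
t 32.42 pos [0.4679 0.2888 0.0127] yaw(y-axis) 76.89 xaxis [-0.  0. -1.] q [-1.036  0.434  0.475  1.897 -0.255  0.869  0.91 ] F [-2.03 -1.36  5.43] M [-0.216  0.532  0.029] w 0.0143
```

>>> drive_tool --moves "0 0 0 0 0.78;0 0 0 0 0.7;0 0 0 0 0.6;0 0 0 0 0.4;0 0 0 0 0.4;0 0 0.03 0 0.4;0 0 0.05 0 0.4;0 0 0.06 0 0.4;0 0 0.06 0 0.2" --newtons 10

```text
time: 33.55
ee_pos: [0.4677, 0.2884, 0.2143]
eef_rot: [0.081, 0.702, -0.081, 0.702]
ft_force: [0.8, 1.7, 0.4]
width: 0.0565
```

Run:
```python
from h import *
s=cams.camera('side');t=cams.camera('top')
crop(s,280,180,90,80,7,'s10.png'); crop(t,265,140,70,90,6.5,'t10.png'); crop(t,140,130,200,150,4,'t11.png')
cv2.imwrite('pics/top_end.png',t['color'][:,:,::-1])
A={n:cv2.imread('pics/'+n)[220:400,130:260].astype(float) for n in('s_nut.png','s2.png','s10.png')}
k=list(A)
for i in range(3):
    for j in range(i): print(k[i],k[j],np.abs(A[k[i]]-A[k[j]]).mean(), np.abs(cv2.imread('pics/'+k[i])[300:480,300:430].astype(float)-cv2.imread('pics/'+k[j])[300:480,300:430]).mean())
big=np.hstack([cv2.resize(A[n].astype(np.uint8),None,fx=2,fy=2) for n in k]);cv2.imwrite('pics/cmp.png',big)
```

```text
s2.png s_nut.png 4.581695156695156 3.777635327635328
s10.png s_nut.png 4.405441595441595 3.893974358974359
s10.png s2.png 1.8643162393162394 1.4766239316239316
```

View pics/cmp.png

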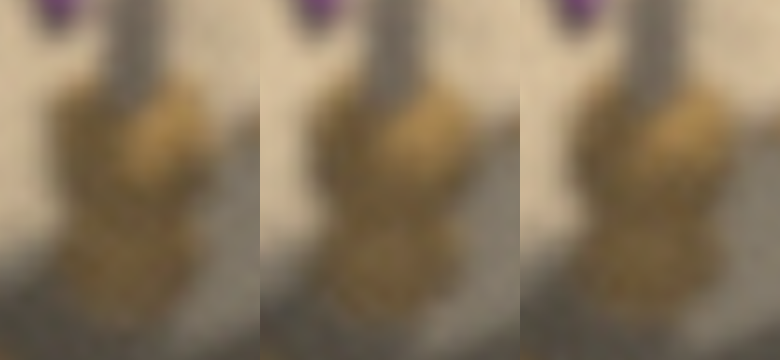

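View pics/t11.png

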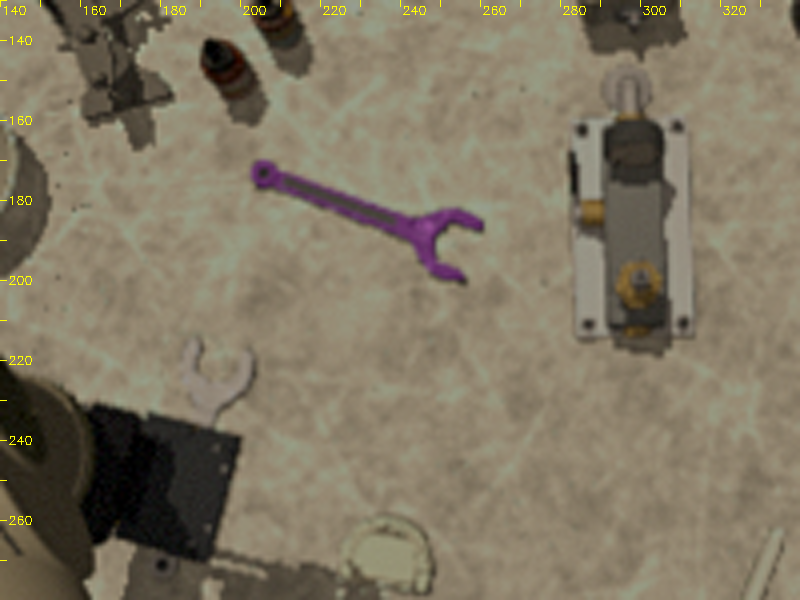

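>>> drive_tool --moves "-0.02 0.03 0 0 0;-0.03 0.04 0 0 0;-0.03 0.04 0 0 0;-0.03 0.04 0 0 0;-0.03 0.04 0 0 0;0 0 0 0 0"

```text
time: 34.4
ee_pos: [0.3239, 0.482, 0.2115]
eef_rot: [0.078, 0.703, -0.078, 0.702]
ft_force: [1.5, 0.3, -0.8]
width: 0.0872
```

Run:
```python
from h import *
st()
t=cams.camera('top');s=cams.camera('side')
crop(t,150,150,260,140,3,'t12.png')
cv2.imwrite('pics/s12.png',s['color'][:,:,::-1])
a=cv2.imread('pics/top0.png').astype(int);b=t['color'][:,:,::-1].astype(int);
for n,(x,y,w,h) in dict(pliers=(360,220,40,62),cast=(222,258,30,24),box=(360,155,42,30),bg=(320,170,40,40)).items():
    print(n,np.abs(a-b)[y:y+h,x:x+w].mean())
a=cv2.imread('pics/side0.png').astype(int);b=s['color'][:,:,::-1].astype(int)
for n,(x,y,w,h) in dict(pliers=(270,315,78,30),cast=(203,213,28,22),box=(375,268,40,40),bg=(240,250,40,40)).items():
    print('side',n,np.abs(a-b)[y:y+h,x:x+w].mean())
```

```text
t 34.40 pos [0.3239 0.482  0.2115] yaw(y-axis) 77.30 xaxis [-0.002 -0.    -1.   ] q [-1.388  0.253  0.394  1.633 -0.102  1.277  0.373] F [ 1.5   0.29 -0.82] M [-0.01  -0.008  0.013] w 0.0872
pliers 1.4981182795698924
cast 1.3768518518518518
box 1.4399470899470899
bg 1.4172916666666666
side pliers 2.489031339031339
side cast 2.457792207792208
side box 2.4683333333333333
side bg 2.584375
```

View pics/t12.png

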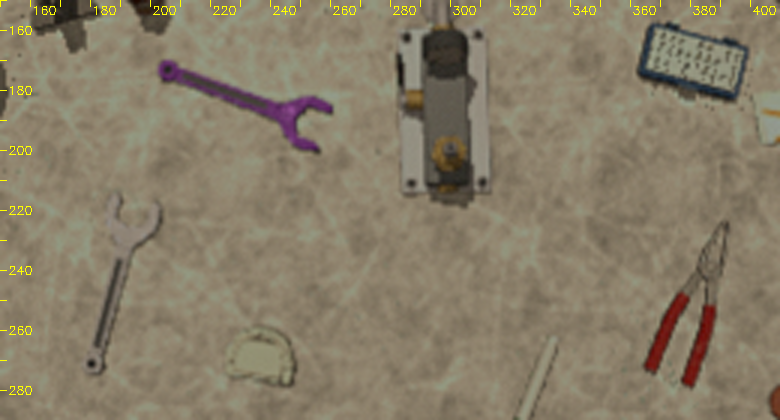

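View pics/s12.png

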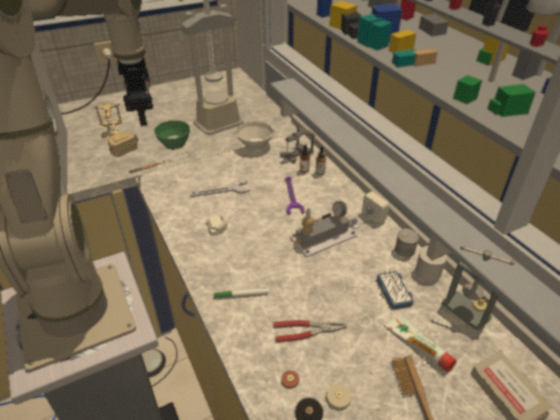

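The spanner lies flat at (182,240) in the top view, clear of the outlet. The pliers, cast and bur box show only noise-level change from the first pictures. Handing in.

```bash
python3 -c "
from bench import ticket
print(ticket.close_job())"
```

```text
the job is handed in; nothing more can be done
None
```

The job is handed in at about 34 s of the 72 s allowed. The nut is finger-tight plus about one flat, and the spanner is back on the worktop. My figure for the extra turn is 59.5°, from the handle angle; it could be about 1° less or 2–3° more.

- **Finger-tight:** I ran the nut down clockwise with light finger grips until it stopped. Torque rose from about 0.15 N m to 0.4–0.57 N m and the pads began to slip. Early on the pads sat on the corners and slipped, so I re-gripped several times. The last re-grip may have backed the nut off a few degrees. I then nudged it clockwise again to 0.4 N m.
- **One flat:** Torque on the spanner held at 0.26 N m over about 2° before rising, possibly that last bit of slack. It then levelled at about 0.55 N m, below the 0.7 N m stated. I took its rise, at a handle angle of about 136°, as zero and stopped at 76.3°.
- **Nut angle check:** The nut looks the same as in the finger-tight picture, which is what a 60° turn of a hexagon should give. That comparison is only good to about 5°. The finger grips put the nut's flats a few degrees away from what the spanner contact suggested; I put that down to give in the grip and did not resolve it.
- **Spanner and surroundings:** I pulled the spanner off along its handle and set it down where it had been lying. It lies flat and clear of the outlet. The pliers, cast and bur box differ from the first pictures only by image noise. The gripper is open, up and clear of everything.

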